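# Free a jammed nested beaker and load it into the cup warmer

### The arm

A 6-joint arm with a two-finger parallel gripper is mounted at the origin on a cart in front of the work surface, level with it; the furniture and walls round the work are solid. World frame = base frame: x ahead of the robot, y to its left, z up, the work surface at z = 0. Lengths are in m, angles in rad, forces in N, time in s.
With the tool pointing down it reaches from about 0.225 to 0.875 m from the base axis. Payload 3.4 kg.
Tool frame: the origin (TCP) lies at the very end of the fingers, on their centre line; the grasp point (between the pads) lies 19 mm behind it; z points along the fingers, y is the line along which they close (so a half turn about z gives the same grasp; the last joint's range is limited). The gripper opens to 85 mm and grips with 20 to 120 N. Pads are 22 mm wide; open, the fingers measure 114 mm over their backs; the gripper's body (76 mm by 85 mm) begins 54 mm behind the grasp point. The pads swing forward as they close: fully open they stand 13 mm farther back than shut.
Start: joints at [1.05, 0.276, 1.505, -0, 1.361, -0.121], TCP at [0.224, 0.53, 0.203] pointing down, gripper open.
Joint ranges: [-2.89, 2.89], [-0.75, 2.08], [0.22, 2.7], [-1.18, 4.32], [0.11, 2.71], [-2.7, 2.7]. Speed limits (rad/s): [2.57, 2.57, 3.14, 3.14, 3.14, 3.14].

### API

Orientations are given as a unit quaternion [w, x, y, z].
In Python, from rig import get_state, optics, sign_off gives the robot as it stands.
- The arm moves only by the tool send_rows, never from a script. Its argument "increments" is a list of rows, each an object with "gripper": the gripper's target within -1 to 1 (shut at 1, half-way at 0, fully open at -1); "linear": the shift along the world's x, y, z in m, a list of three; "delta_rot": the turn, a rotation vector about the world's x, y, z in rad, a list of three. In form: [{"gripper": gripper, "linear": [dx, dy, dz], "delta_rot": [rx, ry, rz]}, ...]. A call has 1 to 8 rows; each row is the pose to reach, as a shift and turn from the pose commanded when the call began; what a row does not reach only later rows make up. A row lasts 1/10 s, in which the tool goes at most 50 mm and 8.59 degrees, less where a joint would pass 70% of its speed; a pose out of reach is approached as far as the arm can. A call with a gripper value outside its range is refused whole. The fingers move at their own pace and stop on an object; "newtons" is the grip in N (left out, the last holds). Time passes only in rows, so rows that repeat a pose let the fingers close. It gives the time, the measured TCP pose, the force, the opening and the grip force at its end, in the units of the state.
- get_state(): the state, without advancing time (a new reading comes with each control period).
- optics.get_image(name): name is "scene" or "top" or "wrist"; returns a dict with "pixels" (480x640x3 uint8, blue, green, red), "K" (3x3 intrinsics, pixels), "k1" (the pictures are not rectified: a ray, as slopes to the right and down, at radius r is drawn at 1 + k1 r^2 times it, then the intrinsics apply), "rvec" (rotation vector, rad) and "tvec" (3), from world to camera coordinates, as OpenCV has them; the wrist camera has in their place "T_tool_cam" (4x4, takes a point from camera to tool coordinates, whose origin is the TCP and whose axes are the flange's). Camera axes: x right, y down, z forward; pixel columns grow to the right and rows downward; lengths in m; the calibration is good to about 2 mm. A picture is of the moment at which its call begins: read the wrist's pose just before it. There is no depth.
- sign_off(): hands the job in; it is judged then, once.
The state is a dict: "clock": time; "qpos": joint angles; "qd": joint speeds; "effort": joint torques, N m; "position": TCP position; "ee_rot": TCP orientation; "contact_force": force on the tool from outside, world axes, zero at the start; "moment": the same for the moment, N m; "width": finger opening in m; "gripper_force": force on a finger pad.
Only numpy, scipy, OpenCV 4.12 (cv2) and the standard library are available. Lean on these libraries where they do the work, as an engineer would, in place of code of your own. Each camera call takes 0.05 s, during which the arm holds its last target. There are 200 camera calls.

### The job

Please warm a beaker for my coffee: press the red button on the cup warmer so its tray pops out, take the top copper beaker off the nest on the marble stand, stand it upright in the tray, let go and push the tray home until it clicks. The beaker is jammed in the silicone grips of the one below: lean on it and turn it until you feel it come loose instead of hoisting the stand off the table, and leave everything else where it is.

Things in the scene. Friction and masses are not known exactly. Their poses are not given: they have to be found in the camera images.
- beaker: top one of three nested copper-coloured stacking beakers: open, upright, 66 mm tall, 130 to 210 g. Origin: centre of its underside; z up its axis. Body 51 to 56 mm across up to 36 mm, with three broad ribs, hidden while nested; then a flat shoulder and a straight round collar 66 mm across from 37 mm to the rim at 66 mm, wall 2.5 mm. Nested, only the collar shows. Clear after rising 37 mm.
- stand_rim (a point): centre of the mouth of the fixed beaker below. Three silicone grips in it, 120 degrees apart, jam on the top beaker's ribs: they hold 20 to 28 N up and 0.35 to 0.75 N m in turning. Turned so that they lie between ribs, a window 30 degrees wide that comes within 45 degrees one way or the other (where must be felt), it turns with half that or less and lifts freely.
- stand: round white marble stand, 160 mm across, 22 mm thick, with two copper beakers fixed on it; 1 kg, loose on the table: it rises with a pull over 9 N, and turns along with the jammed beaker unless that is pressed down with 8 to 20 N. Origin: centre of its underside. The upper fixed beaker's rim (66 mm across) is 118 mm above it, the nested top beaker's origin at 82 mm, its rim at 148 mm.
- warmer: white box-shaped cup warmer, fixed, 165 mm deep (x), 150 mm wide (y), 125 mm high, with a ribbed steel top. Origin at the centre of its underside; its front faces its own -x, 82.5 mm from the origin; the shut tray's front panel stands 5 mm proud of it.
- button_top (a point): centre of the top of the red round button (26 mm across) on the warmer's top near its front left corner, 132 mm above the table. It goes down 6 mm (1.5 N at first, 4.5 N fully down); that unlatches the tray, which a spring slides out.
- tray (a joint): how far the warmer's tray is out, m: 0 shut and latched, 0.095 fully out (toward the warmer's own -x). A spring pushes it out with 4 to 6 N; shutting it takes about 10 N, most of it just before it clicks at 0. A stop lies 2.5 mm past 0. Unlatched, it slides out again.
- tray_floor (a point): middle of the tray's floor, moving with the tray; axes as the warmer's. The floor is 97 mm (x) by 122 mm (y), 22 mm above the table, with 14 mm walls at the sides and rear and the front panel, 110 mm above the table, in front. A grey round pad marks the middle. An upright beaker clears the warmer's opening.
- tray_front (a point): point on the outer face of the tray's steel front panel, at half its width, 85 mm above the table; moves with the tray. The panel is 132 mm wide and reaches from 14 to 110 mm above the table; push it toward the warmer's +x.
- kettle: bystander: large grey-white enamel kettle with a black bail handle, 186x222x242 mm, back left; origin at the centre of its underside
- coffee_jar: bystander: glass coffee jar with a red lid, 81 mm across, 145 mm tall, at the back middle; origin at the centre of its underside
- tea_box: bystander: red cardboard tea box, 72x135x78 mm, front left; origin at the centre of its underside
- egg_timer: bystander: red and cream egg timer, 59 mm across, 53 mm tall, left edge; origin at the centre of its underside
- mug: bystander: speckled green-beige stoneware mug, 82x109x74 mm, front right; origin at the centre of its underside
- sugar_bowl: bystander: small speckled green-beige stoneware sugar bowl, 91x92x64 mm, front right; origin at the centre of its underside
- pepper_mill: bystander: small glass shaker with a grey cap, 44 mm across, 90 mm tall, left edge; origin at the centre of its underside
- spice_jar: bystander: small glass spice jar with a black cap, 40 mm across, 105 mm tall, left edge; origin at the centre of its underside

How it is judged:
By the outcome, as a careful person would: the job done as asked, in the order asked, and still so for the second after the job is handed in, with the robot touching nothing.
It also fails if it takes over 72 s, if anything falls off the work surface, if the arm or the gripper's body presses on something with over 40 N, if the wrist force passes 120 N, or if a joint passes its speed limit or range.

## Working session

There is one attempt and no reset: what is moved stays moved. The work goes in short steps, Python scripts to look and compute and a tool call to move; the robot and the scene stay as the last step left them, time stands still between calls to the robot, and variables do not carry over. Pictures are saved under pics/ and viewed, at most 10 in all, crops included, and the job is handed in when it is done.

Besides the shell and the picture viewer there is one more tool, called after "Request:" by a JSON object that holds its "op" and its "data". send_rows: Moves the arm, as the interface text tells. Its arguments: {"type":"object","properties":{"increments":{"type":"array"},"newtons":{"type":"number"}},"required":["increments"]}

```bash
ls; mkdir -p pics
cat > h.py <<'E'
import numpy as np, cv2, json
from scipy.spatial.transform import Rotation as R
from rig import get_state, optics
def snap(name,fn):
    s=get_state(); im=optics.get_image(name); cv2.imwrite('pics/'+fn,im['pixels'])
    if 'rvec' in im:
        Rc=cv2.Rodrigues(np.array(im['rvec'],float))[0]; t=np.array(im['tvec'],float).ravel()
        Rw=Rc.T; c=-Rc.T@t
    else:
        q=s['ee_rot']; Rt=R.from_quat([q[1],q[2],q[3],q[0]]).as_matrix(); T=np.array(im['T_tool_cam'])
        Rw=Rt@T[:3,:3]; c=Rt@T[:3,3]+np.array(s['position'])
    json.dump(dict(K=np.array(im['K']).tolist(),k1=float(im['k1']),R=Rw.tolist(),c=c.tolist()),open('pics/'+fn+'.json','w'))
    return im
def load(fn):
    d=json.load(open('pics/'+fn+'.json')); return np.array(d['K']),d['k1'],np.array(d['R']),np.array(d['c'])
def at_z(fn,u,v,z):
    K,k1,Rw,c=load(fn)
    p=cv2.undistortPoints(np.array([[[u,v]]],float),K,np.array([k1,0,0,0.]))[0,0]
    d=Rw@np.array([p[0],p[1],1]); return c+d*(z-c[2])/d[2]
def proj(fn,P):
    K,k1,Rw,c=load(fn); P=np.atleast_2d(np.array(P,float))
    return cv2.projectPoints(P,cv2.Rodrigues(Rw.T)[0],-Rw.T@c,K,np.array([k1,0,0,0.]))[0][:,0]
E
python3 - <<'E'
from h import *
import cv2
a=snap('scene','s0.png');b=snap('top','t0.png')
for f in('s0.png','t0.png'):print(load(f))
s=get_state();print(s)
E
```

```text
pics
(array([[481.10326206,   0.        , 326.71285334],
       [  0.        , 481.10326206, 243.85265034],
       [  0.        ,   0.        ,   1.        ]]), -0.04802474373386041, array([[ 0.45720877, -0.67478601,  0.57933063],
       [-0.88935766, -0.34818794,  0.29632435],
       [ 0.00176041, -0.65071422, -0.75932069]]), array([-0.03434269, -0.27731827,  0.84463673]))
(array([[554.3940991 ,   0.        , 323.34637304],
       [  0.        , 554.3940991 , 242.67426369],
       [  0.        ,   0.        ,   1.        ]]), -0.14913942632095437, array([[ 0.00730564, -0.9862694 ,  0.16498269],
       [-0.99994882, -0.00836009, -0.00569773],
       [ 0.00699877, -0.16493262, -0.98628   ]]), array([0.32826704, 0.01179465, 1.24393668]))
{'clock': 0.1, 'qpos': array([ 1.04999756e+00,  2.76525459e-01,  1.50598813e+00,  5.67798986e-06,
        1.36071349e+00, -1.21002287e-01]), 'qd': array([ 0.00179839, -0.00116038, -0.00324366,  0.00032389, -0.00079012,
       -0.0008313 ]), 'effort': array([ 1.24582944e-03, -4.17704308e+01, -2.46404976e+01, -2.21106734e-04,
        5.80680746e-03,  3.28708623e-06]), 'position': array([0.22355559, 0.52920705, 0.20263718]), 'ee_rot': array([-2.60401740e-04,  1.98570112e-01,  9.80086345e-01, -7.74623155e-04]), 'contact_force': array([ 0.52704478, -0.9041503 , -0.36930582]), 'moment': array([-0.01626479,  0.05091153,  0.0434679 ]), 'gripper_force': 0.0, 'width': 0.0854925261423382}
```

View pics/s0.png

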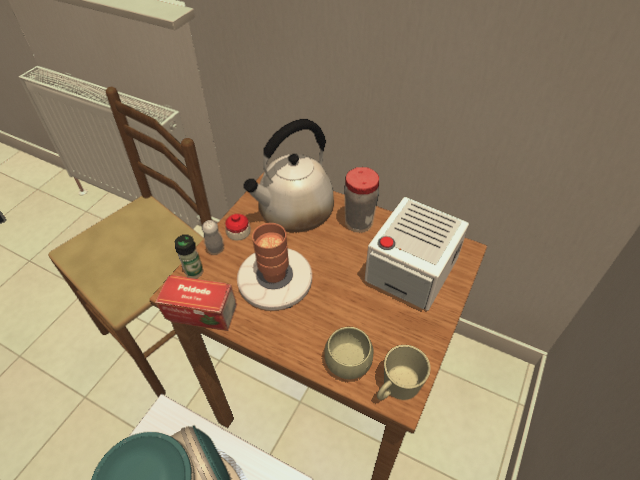

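View pics/t0.png

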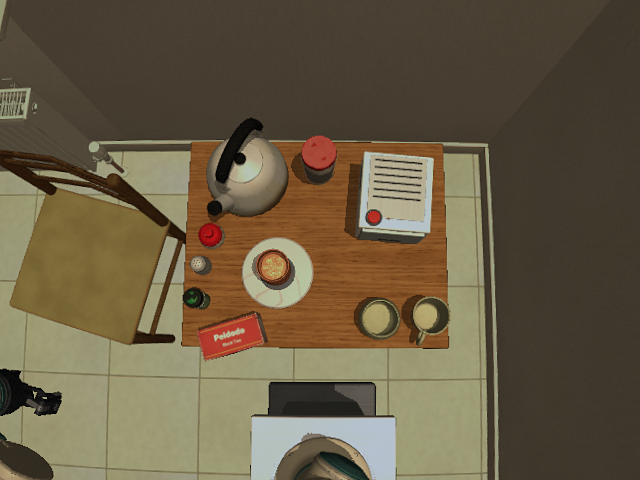

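The top view shows the beaker rim near (273,267), the marble stand near (278,272), the button near (373,217), and the warmer top with corners around (363,153) to (432,235). I'll enlarge those areas.

Run:
```python
from h import *
im=cv2.imread('pics/t0.png')
a=cv2.resize(im[225:315,235:325],(400,400),interpolation=cv2.INTER_CUBIC)
b=cv2.resize(im[145:250,345:450],(400,400),interpolation=cv2.INTER_CUBIC)
cv2.imwrite('pics/c0.png',np.hstack([a,b]))
for n,u,v,z in [('rim',273,267,.148),('stand',278,272,.022),('btn',373.5,217,.132),('c1',363,153,.125),('c2',433,158,.125),('c3',429,236,.125),('c4',358,232,.125)]: print(n,at_z('t0.png',u,v,z).round(4))
```

```text
rim [0.4616 0.1054 0.148 ]
stand [0.4659 0.1048 0.022 ]
btn [ 0.5686 -0.0973  0.132 ]
c1 [ 0.7084 -0.0771  0.125 ]
c2 [ 0.6997 -0.2262  0.125 ]
c3 [ 0.5313 -0.2127  0.125 ]
c4 [ 0.5383 -0.0657  0.125 ]
```

View pics/c0.png

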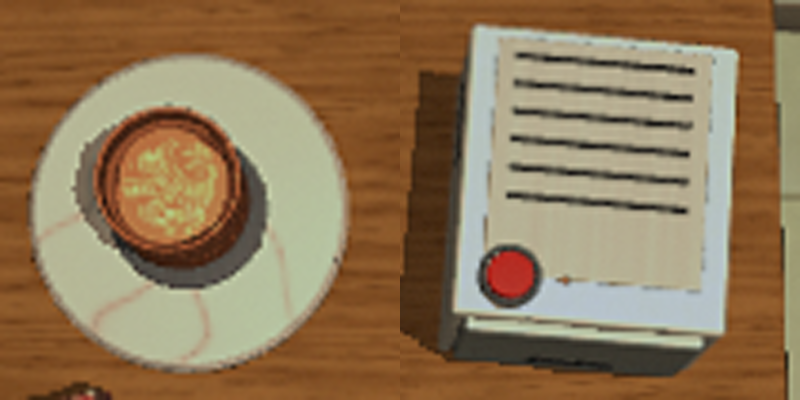

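Run:
```python
from h import *
P={}
for n,u,v,z in [('rim',273.3,265.3,.148),('stand',277.3,272.6,.022),('btn',373.7,216.7,.132),('TL',364.5,151.4,.125),('TR',433.2,157.9,.125),('BR',429.3,232.2,.125),('BL',359.2,226.7,.125),('bowl',380,318,.06),('jar',319,148,.145),('kettle handle',250,125,.24)]: P[n]=at_z('t0.png',u,v,z);print(n,P[n].round(4))
d=lambda a,b:(np.linalg.norm(P[a]-P[b]).round(4),np.degrees(np.arctan2(*(P[a]-P[b])[[1,0]])).round(2))
print(d('TL','BL'),d('TR','BR'),d('TL','TR'),d('BL','BR'),((P['TL']+P['TR']+P['BL']+P['BR'])/4).round(4))
```

```text
rim [0.465  0.1048 0.148 ]
stand [0.4645 0.1063 0.022 ]
btn [ 0.5692 -0.0977  0.132 ]
TL [ 0.712  -0.0803  0.125 ]
TR [ 0.7    -0.2267  0.125 ]
BR [ 0.5392 -0.2135  0.125 ]
BL [ 0.5494 -0.0682  0.125 ]
bowl [ 0.3648 -0.1168  0.06  ]
jar [0.7115 0.0159 0.145 ]
kettle handle [0.7242 0.1485 0.24  ]
(np.float64(0.163), np.float64(-4.25)) (np.float64(0.1613), np.float64(-4.67)) (np.float64(0.1468), np.float64(85.3)) (np.float64(0.1457), np.float64(86.0)) [ 0.6252 -0.1472  0.125 ]
```

Request:
{"op": "send_rows", "data": {"increments": [{"gripper": 1, "linear": [0, 0, 0.05], "delta_rot": [0, 0, 0]}, {"gripper": 1, "linear": [0, 0, 0.1], "delta_rot": [0, 0, 0]}, {"gripper": 1, "linear": [0.02, -0.03, 0.13], "delta_rot": [0, 0, 0]}, {"gripper": 1, "linear": [0.04, -0.07, 0.14], "delta_rot": [0, 0, 0]}, {"gripper": 1, "linear": [0.06, -0.115, 0.14], "delta_rot": [0, 0, 0]}, {"gripper": 1, "linear": [0.08, -0.16, 0.14], "delta_rot": [0, 0, 0]}, {"gripper": 1, "linear": [0.1, -0.205, 0.14], "delta_rot": [0, 0, 0]}, {"gripper": 1, "linear": [0.12, -0.25, 0.14], "delta_rot": [0, 0, 0]}]}}

```text
clock: 0.9
position: [0.344, 0.2778, 0.3432]
ee_rot: [-0.0, 0.198, 0.98, -0.0]
contact_force: [0.4, 0.6, -0.0]
width: 0.0001
gripper_force: 0.0
```

Request:
{"op": "send_rows", "data": {"increments": [{"gripper": 1, "linear": [0.027, -0.042, 0], "delta_rot": [0, 0, 0]}, {"gripper": 1, "linear": [0.05, -0.084, 0], "delta_rot": [0, 0, 0]}, {"gripper": 1, "linear": [0.075, -0.126, 0], "delta_rot": [0, 0, 0]}, {"gripper": 1, "linear": [0.1, -0.168, 0], "delta_rot": [0, 0, 0]}, {"gripper": 1, "linear": [0.125, -0.21, -0.01], "delta_rot": [0, 0, 0]}, {"gripper": 1, "linear": [0.15, -0.25, -0.02], "delta_rot": [0, 0, 0]}, {"gripper": 1, "linear": [0.175, -0.29, -0.035], "delta_rot": [0, 0, 0]}, {"gripper": 1, "linear": [0.2, -0.33, -0.05], "delta_rot": [0, 0, 0]}]}}

```text
clock: 1.7
position: [0.5444, -0.0522, 0.2927]
ee_rot: [-0.0, 0.199, 0.98, 0.0]
contact_force: [1.0, 0.4, -0.8]
width: 0.0002
gripper_force: 0.0
```

Request:
{"op": "send_rows", "data": {"increments": [{"gripper": 1, "linear": [0.025, -0.046, -0.02], "delta_rot": [0, 0, 0]}, {"gripper": 1, "linear": [0.025, -0.046, -0.06], "delta_rot": [0, 0, 0]}, {"gripper": 1, "linear": [0.025, -0.046, -0.1], "delta_rot": [0, 0, 0]}, {"gripper": 1, "linear": [0.025, -0.046, -0.13], "delta_rot": [0, 0, 0]}, {"gripper": 1, "linear": [0.025, -0.046, -0.145], "delta_rot": [0, 0, 0]}, {"gripper": 1, "linear": [0.025, -0.046, -0.145], "delta_rot": [0, 0, 0]}]}}

```text
clock: 2.3
position: [0.5664, -0.0957, 0.1451]
ee_rot: [-0.004, 0.199, 0.98, 0.0]
contact_force: [0.8, 0.5, -0.1]
width: 0.0
gripper_force: 0.0
```

Request:
{"op": "send_rows", "data": {"increments": [{"gripper": 1, "linear": [0.001, -0.001, -0.012], "delta_rot": [0, 0, 0]}, {"gripper": 1, "linear": [0.001, -0.001, -0.017], "delta_rot": [0, 0, 0]}, {"gripper": 1, "linear": [0.001, -0.001, -0.02], "delta_rot": [0, 0, 0]}, {"gripper": 1, "linear": [0.001, -0.001, -0.022], "delta_rot": [0, 0, 0]}, {"gripper": 1, "linear": [0.001, -0.001, -0.022], "delta_rot": [0, 0, 0]}]}}

```text
clock: 2.8
position: [0.5699, -0.0973, 0.1267]
ee_rot: [0.0, 0.199, 0.98, 0.0]
contact_force: [0.8, -0.3, -0.0]
width: 0.0003
gripper_force: 0.0
```

Run:
```python
from h import *
snap('scene','s1.png');s=get_state();print(s['position'],s['contact_force'],s['qpos'])
im=cv2.imread('pics/s1.png');cv2.imwrite('pics/s1c.png',cv2.resize(im[170:350,300:500],(667,600)))
```

```text
[ 0.5700451  -0.09730005  0.12679201] [-0.21618167 -0.00150462  0.12466374] [-2.89439252e-01  3.32412370e-01  1.61987927e+00  1.27925369e-04
  1.18859055e+00 -1.46057697e+00]
```

View pics/s1c.png

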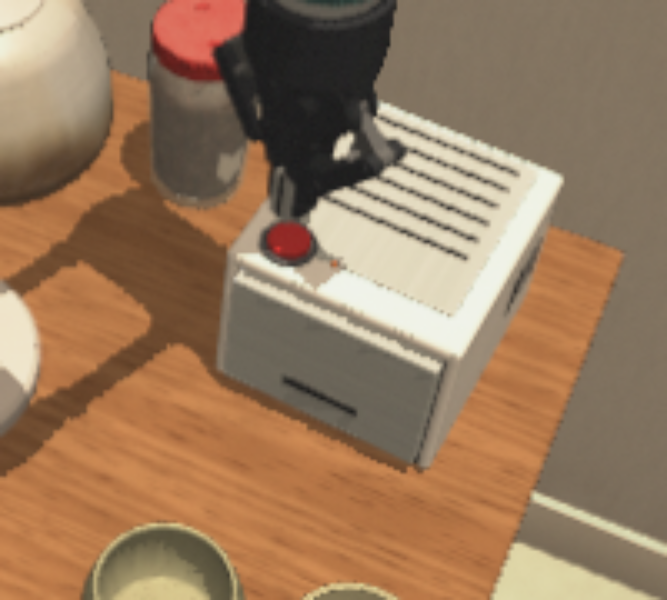

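The fingertip is just behind the red button in this view: button at crop (290,241), tip near (285,212). I'll measure the button again from this camera.

Run:
```python
from h import *
print('btn scene',at_z('s1.png',300+290/3.335,170+240/3.333,.133), 'tip',at_z('s1.png',300+287/3.335,170+212/3.333,.127))
print((proj('s1.png',[[.57,-.0973,.127],[.5692,-.0977,.132]])-[300,170])*3.333)
print(at_z('s0.png',387,243,.132), proj('t0.png',[[.57,-.0973,.132]]))
# warmer corner checks
for x,y in[(-.0825,.075),(-.0825,-.075),(.0825,-.075)]:
  a=np.radians(-4.5);p=[.625+np.cos(a)*x-np.sin(a)*y,-.147+np.sin(a)*x+np.cos(a)*y,.125];print((proj('s1.png',[p])-[300,170])*3.333)
snap('wrist','w1.png');snap('top','t1.png')
im=cv2.imread('pics/t1.png');a=cv2.resize(im[145:250,345:450],(400,400))
w=cv2.resize(cv2.imread('pics/w1.png'),(400,300));w=cv2.copyMakeBorder(w,0,100,0,0,cv2.BORDER_CONSTANT)
cv2.imwrite('pics/c1.png',np.hstack([a,w]))
```

```text
btn scene [ 0.56688408 -0.10217335  0.133     ] tip [ 0.59173277 -0.09054063  0.127     ]
[[283.24945917 240.22750825]
 [284.14668885 235.83008813]]
[ 0.56539028 -0.10298991  0.132     ] [[373.51739886 216.33745468]]
[[219.60354116 248.22900899]]
[[454.54517622 355.474359  ]]
[[560.42321427 172.96108988]]
```

View pics/c1.png

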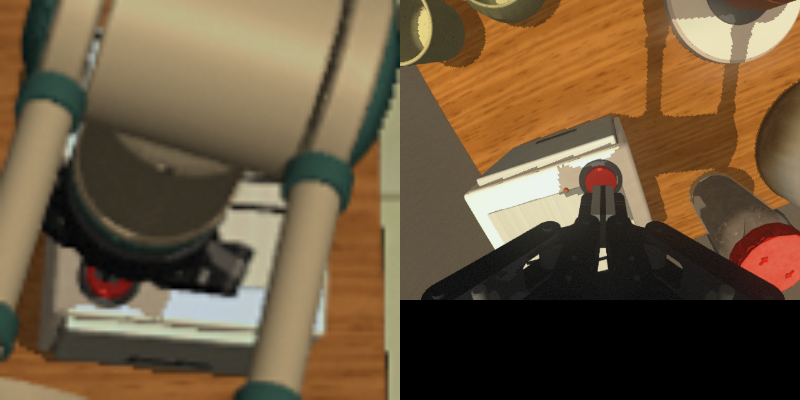

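Run:
```python
from h import *
s=get_state();p=s['position'];print(p,s['contact_force'],s['clock'])
f=lambda P:(proj('w1.png',P)/1.6).round(1)
print('tcp',f([p]),'tcp+20,40mm',f([p+[0,0,.02],p+[0,0,.04]]))
print('btn from wrist',at_z('w1.png',200*1.6,180*1.6,.132),at_z('w1.png',200*1.6,180*1.6,.126))
print('btn top est',f([[.5692,-.0977,.132],[.566,-.102,.132]]))
print(load('w1.png')[3])
im=cv2.imread('pics/w1.png');cv2.imwrite('pics/w1c.png',cv2.resize(im[200:420,200:440],(654,600),interpolation=cv2.INTER_CUBIC))
```

```text
[ 0.57009368 -0.09739874  0.12686795] [ 0.37962475 -0.40280503  0.46742174] 2.95
tcp [[201.8 180.3]] tcp+20,40mm [[201.7 192.4]
 [201.5 207.6]]
btn from wrist [ 0.56704108 -0.09758708  0.132     ] [ 0.56968327 -0.09878574  0.126     ]
btn top est [[201.  182.4]
 [194.3 180.9]]
[ 0.49453835 -0.06469542  0.29664178]
```

View pics/w1c.png

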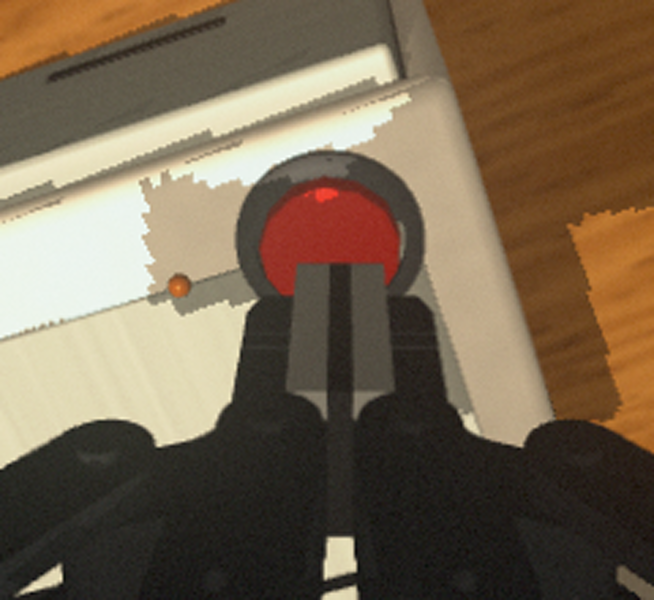

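The finger pads end above the button in the wrist view (crop row 265), and there's no contact force, so the tip is higher than I assumed. I'll go down gently and watch the force.

Request:
{"op": "send_rows", "data": {"increments": [{"gripper": 1, "linear": [-0.003, -0.001, 0], "delta_rot": [0, 0, 0]}, {"gripper": 1, "linear": [-0.003, -0.001, -0.002], "delta_rot": [0, 0, 0]}, {"gripper": 1, "linear": [-0.003, -0.001, -0.004], "delta_rot": [0, 0, 0]}, {"gripper": 1, "linear": [-0.003, -0.001, -0.004], "delta_rot": [0, 0, 0]}]}}

```text
clock: 3.35
position: [0.5666, -0.0982, 0.122]
ee_rot: [-0.0, 0.199, 0.98, 0.0]
contact_force: [0.5, -0.1, -0.1]
width: -0.0002
gripper_force: 0.0
```

Request:
{"op": "send_rows", "data": {"increments": [{"gripper": 1, "linear": [0, 0, -0.002], "delta_rot": [0, 0, 0]}, {"gripper": 1, "linear": [0, 0, -0.004], "delta_rot": [0, 0, 0]}, {"gripper": 1, "linear": [0, 0, -0.006], "delta_rot": [0, 0, 0]}, {"gripper": 1, "linear": [0, 0, -0.006], "delta_rot": [0, 0, 0]}]}}

```text
clock: 3.75
position: [0.5666, -0.0982, 0.116]
ee_rot: [-0.0, 0.199, 0.98, 0.0]
contact_force: [-0.7, -0.2, 0.5]
width: -0.0001
gripper_force: 0.0
```

Request:
{"op": "send_rows", "data": {"increments": [{"gripper": 1, "linear": [0, 0, -0.002], "delta_rot": [0, 0, 0]}, {"gripper": 1, "linear": [0, 0, -0.004], "delta_rot": [0, 0, 0]}, {"gripper": 1, "linear": [0, 0, -0.006], "delta_rot": [0, 0, 0]}, {"gripper": 1, "linear": [0, 0, -0.006], "delta_rot": [0, 0, 0]}]}}

```text
clock: 4.15
position: [0.5666, -0.0982, 0.11]
ee_rot: [-0.0, 0.199, 0.98, 0.0]
contact_force: [0.4, -0.9, -0.2]
width: 0.0003
gripper_force: 0.0
```

Request:
{"op": "send_rows", "data": {"increments": [{"gripper": 1, "linear": [0, 0, -0.002], "delta_rot": [0, 0, 0]}, {"gripper": 1, "linear": [0, 0, -0.004], "delta_rot": [0, 0, 0]}, {"gripper": 1, "linear": [0, 0, -0.004], "delta_rot": [0, 0, 0]}]}}

```text
clock: 4.45
position: [0.5666, -0.0983, 0.1061]
ee_rot: [-0.0, 0.199, 0.98, 0.0]
contact_force: [-0.4, 0.2, 0.2]
width: 0.0004
gripper_force: 0.0
```

Run:
```python
from h import *
im=snap('wrist','w2.png');snap('scene','s2.png')
print(im['T_tool_cam'])
a=cv2.imread('pics/w2.png')[200:420,200:440];b=cv2.imread('pics/s2.png')[190:290,350:450]
cv2.imwrite('pics/c2.png',np.hstack([cv2.resize(a,(436,400),interpolation=cv2.INTER_CUBIC),cv2.resize(b,(360,400),interpolation=cv2.INTER_CUBIC)]))
```

```text
[[ 1.88775519e-04 -9.48120148e-01 -3.17912174e-01  8.21244922e-02]
 [ 9.99999935e-01  2.76339775e-04 -2.30339723e-04  6.84662581e-04]
 [ 3.06241511e-04 -3.17912110e-01  9.48120138e-01 -1.69906060e-01]
 [ 0.00000000e+00  0.00000000e+00  0.00000000e+00  1.00000000e+00]]
```

View pics/c2.png

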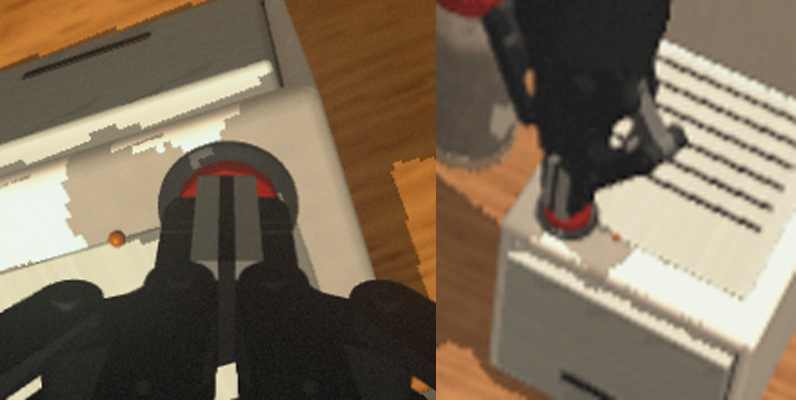

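Tip is now just above the button: wrist crop (228,178), scene crop (563,205). The real finger end is about 25–30 mm short of the nominal TCP. I'll keep going down.

Request:
{"op": "send_rows", "data": {"increments": [{"gripper": 1, "linear": [0, 0, -0.002], "delta_rot": [0, 0, 0]}, {"gripper": 1, "linear": [0, 0, -0.003], "delta_rot": [0, 0, 0]}, {"gripper": 1, "linear": [0, 0, -0.004], "delta_rot": [0, 0, 0]}, {"gripper": 1, "linear": [0, 0, -0.004], "delta_rot": [0, 0, 0]}]}}

```text
clock: 4.95
position: [0.567, -0.0984, 0.1027]
ee_rot: [0.0, 0.199, 0.98, 0.0]
contact_force: [-1.3, -0.0, 3.2]
width: -0.0001
gripper_force: 1.7
```

Request:
{"op": "send_rows", "data": {"increments": [{"gripper": 1, "linear": [0, 0, -0.002], "delta_rot": [0, 0, 0]}, {"gripper": 1, "linear": [0, 0, -0.0035], "delta_rot": [0, 0, 0]}, {"gripper": 1, "linear": [0, 0, -0.0035], "delta_rot": [0, 0, 0]}]}}

```text
clock: 5.25
position: [0.567, -0.0984, 0.0988]
ee_rot: [0.0, 0.199, 0.98, 0.0]
contact_force: [-0.2, -0.5, 3.5]
width: 0.0002
gripper_force: 1.9
```

Request:
{"op": "send_rows", "data": {"increments": [{"gripper": 1, "linear": [0, 0, -0.001], "delta_rot": [0, 0, 0]}, {"gripper": 1, "linear": [0, 0, -0.002], "delta_rot": [0, 0, 0]}, {"gripper": 1, "linear": [0, 0, -0.002], "delta_rot": [0, 0, 0]}]}}

```text
clock: 5.55
position: [0.5671, -0.0984, 0.0981]
ee_rot: [0.001, 0.199, 0.98, -0.0]
contact_force: [-1.2, 0.6, 9.7]
width: -0.0001
gripper_force: 4.7
```

Request:
{"op": "send_rows", "data": {"increments": [{"gripper": 1, "linear": [0, 0, 0.02], "delta_rot": [0, 0, 0]}, {"gripper": 1, "linear": [0, 0, 0.06], "delta_rot": [0, 0, 0]}, {"gripper": 0, "linear": [-0.01, 0.03, 0.1], "delta_rot": [0, 0, 0.1]}, {"gripper": -1, "linear": [-0.03, 0.06, 0.13], "delta_rot": [0, 0, 0.2]}, {"gripper": -1, "linear": [-0.05, 0.1, 0.14], "delta_rot": [0, 0, 0.3]}, {"gripper": -1, "linear": [-0.07, 0.14, 0.14], "delta_rot": [0, 0, 0.32]}, {"gripper": -1, "linear": [-0.09, 0.18, 0.14], "delta_rot": [0, 0, 0.32]}, {"gripper": -1, "linear": [-0.1, 0.203, 0.14], "delta_rot": [0, 0, 0.32]}]}}

```text
clock: 6.35
position: [0.4643, 0.1071, 0.2366]
ee_rot: [-0.001, 0.039, 0.999, 0.001]
contact_force: [0.5, -0.2, 0.7]
width: 0.0847
gripper_force: 0.0
```

Run:
```python
from h import *
snap('scene','s3.png');snap('wrist','w3.png');s=get_state();print(s['position'],s['ee_rot'],s['qpos'],s['width'])
p=s['position']
print('rim proj',proj('w3.png',[[.465+.033*np.cos(a),.105+.033*np.sin(a),.148] for a in np.arange(0,6.28,np.pi/2)]).round(0).tolist())
a=cv2.resize(cv2.imread('pics/w3.png'),(400,300));b=cv2.imread('pics/s3.png')[190:340,300:500]
cv2.imwrite('pics/c3.png',np.vstack([np.hstack([a,cv2.resize(b,(400,300))])]))
```

```text
[0.46463647 0.10730913 0.23654412] [-8.26456066e-04  3.78410945e-02  9.99283214e-01  6.53464685e-04] [ 7.96804975e-02  1.08957307e-01  1.63938423e+00  1.51515506e-03
  1.39473957e+00 -1.41568201e+00] 0.08528239976365912
rim proj [[320.0, 279.0], [362.0, 235.0], [313.0, 193.0], [272.0, 241.0]]
```

View pics/c3.png

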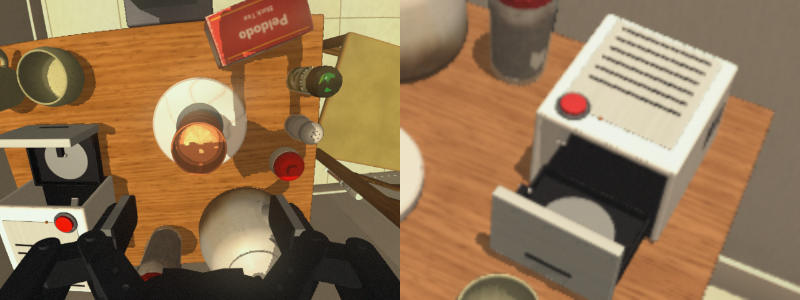

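The tray is fully out, with its pad at scene crop (580,222). The beaker rim is at wrist crop (199,147), where it was predicted. Going down around the collar with the fingers open.

Request:
{"op": "send_rows", "data": {"increments": [{"gripper": -1, "linear": [0, 0, -0.03], "delta_rot": [0, 0, 0]}, {"gripper": -1, "linear": [0, 0, -0.07], "delta_rot": [0, 0, 0]}, {"gripper": -1, "linear": [0, 0, -0.11], "delta_rot": [0, 0, 0]}, {"gripper": -1, "linear": [0, 0, -0.13], "delta_rot": [0, 0, 0]}, {"gripper": -1, "linear": [0, 0, -0.13], "delta_rot": [0, 0, 0]}]}}

```text
clock: 6.95
position: [0.4641, 0.1036, 0.1035]
ee_rot: [-0.004, 0.04, 0.999, -0.001]
contact_force: [-0.2, -0.3, 0.6]
width: 0.0856
gripper_force: 0.0
```

Run:
```python
from h import *
s=get_state();p=s['position'];q=s['ee_rot'];print(p,q,s['contact_force'])
snap('scene','s4.png');snap('wrist','w4.png')
Rt=R.from_quat([q[1],q[2],q[3],q[0]]).as_matrix()
a=cv2.imread('pics/w4.png');b=cv2.imread('pics/s4.png')
for d,col in((.028,(0,255,0)),(.041,(255,0,255))):
  for sy in(-.0425,.0425):
    P=np.array([[x,sy,-d] for x in(-.011,.011)])@Rt.T+p
    for im,f in((a,'w4.png'),(b,'s4.png')):
      u=proj(f,P); cv2.line(im,*[tuple(map(int,k)) for k in u],col,1)
b=cv2.resize(b[180:300,210:330],(400,400),interpolation=cv2.INTER_CUBIC)
a=cv2.resize(a[150:470,100:540],(400,291));a=cv2.copyMakeBorder(a,0,109,0,0,cv2.BORDER_CONSTANT)
cv2.imwrite('pics/c4.png',np.hstack([a,b]))
```

```text
[0.46414407 0.10358709 0.10351746] [-3.99057899e-03  4.02030614e-02  9.99183327e-01 -6.84368191e-04] [-0.23529739 -0.29756028  0.64267456]
```

View pics/c4.png

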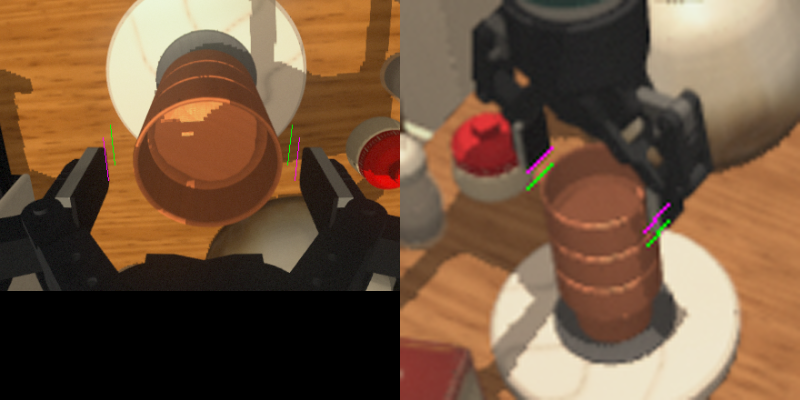

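The 41 mm (magenta) marks sit on the open pad tips, so the tip is TCP+41 mm open and TCP+28 mm shut. The rim is centred between the fingers. I'll go down 17 mm and grip.

Request:
{"op": "send_rows", "data": {"increments": [{"gripper": -1, "linear": [0, 0, -0.01], "delta_rot": [0, 0, 0]}, {"gripper": -1, "linear": [0, 0, -0.017], "delta_rot": [0, 0, 0]}, {"gripper": 0.3, "linear": [0, 0, -0.017], "delta_rot": [0, 0, 0]}, {"gripper": 0.6, "linear": [0, 0, -0.017], "delta_rot": [0, 0, 0]}, {"gripper": 0.6, "linear": [0, 0, -0.017], "delta_rot": [0, 0, 0]}, {"gripper": 0.6, "linear": [0, 0, -0.017], "delta_rot": [0, 0, 0]}], "newtons": 80}}

```text
clock: 7.65
position: [0.4669, 0.1052, 0.0907]
ee_rot: [0.0, 0.04, 0.999, 0.0]
contact_force: [-1.8, 2.3, 5.7]
width: 0.0632
gripper_force: 87.7
```

Request:
{"op": "send_rows", "data": {"increments": [{"gripper": 0.6, "linear": [0, 0, -0.003], "delta_rot": [0, 0, 0]}, {"gripper": 0.6, "linear": [0, 0, -0.006], "delta_rot": [0, 0, 0]}, {"gripper": 0.6, "linear": [0, 0, -0.006], "delta_rot": [0, 0, 0]}]}}

```text
clock: 7.95
position: [0.4672, 0.1052, 0.0905]
ee_rot: [0.002, 0.04, 0.999, 0.0]
contact_force: [-13.4, 1.6, 47.0]
width: 0.0632
gripper_force: 92.5
```

```bash
cat > st.py <<'E'
from h import *
s=get_state();q=s['ee_rot']
print(s['clock'],s['position'].round(4),s['contact_force'].round(1),'M',s['moment'].round(2),'yaw',np.degrees(2*np.arctan2(q[1],q[2])).round(1),'w',round(s['width'],4),round(s['gripper_force']),'q6',s['qpos'][5].round(3))
E
python3 st.py
```

```text
7.95 [0.4672 0.1052 0.0905] [-13.4   1.6  47. ] M [-0.19  2.28 -0.06] yaw 4.6 w 0.0632 92 q6 -1.416
```

Request:
{"op": "send_rows", "data": {"increments": [{"gripper": 0.6, "linear": [0, 0, 0.0025], "delta_rot": [0, 0, 0]}, {"gripper": 0.6, "linear": [0, 0, 0.0046], "delta_rot": [0, 0, 0]}, {"gripper": 0.6, "linear": [0, 0, 0.0046], "delta_rot": [0, 0, 0]}]}}

```text
clock: 8.25
position: [0.4669, 0.1052, 0.0906]
ee_rot: [0.001, 0.04, 0.999, 0.0]
contact_force: [-4.3, 2.2, 15.3]
width: 0.0633
gripper_force: 88.8
```

```bash
python3 st.py
```

```text
8.25 [0.4669 0.1052 0.0906] [-4.3  2.2 15.3] M [ 0.07  0.85 -0.03] yaw 4.6 w 0.0633 89 q6 -1.416
```

Request:
{"op": "send_rows", "data": {"increments": [{"gripper": 0.6, "linear": [0, 0, 0], "delta_rot": [0, 0, 0.05]}, {"gripper": 0.6, "linear": [0, 0, 0], "delta_rot": [0, 0, 0.1]}, {"gripper": 0.6, "linear": [0, 0, 0], "delta_rot": [0, 0, 0.15]}]}}

```text
clock: 8.55
position: [0.4673, 0.1047, 0.0907]
ee_rot: [0.001, -0.035, 0.999, 0.0]
contact_force: [-4.7, 0.6, 15.4]
width: 0.0632
gripper_force: 88.8
```

```bash
python3 st.py
```

```text
8.55 [0.4673 0.1047 0.0907] [-4.7  0.6 15.4] M [-0.18  0.68 -0.63] yaw -4.0 w 0.0632 89 q6 -1.567
```

Request:
{"op": "send_rows", "data": {"increments": [{"gripper": 0.6, "linear": [0, 0, 0], "delta_rot": [0, 0, 0.06]}, {"gripper": 0.6, "linear": [0, 0, 0], "delta_rot": [0, 0, 0.12]}, {"gripper": 0.6, "linear": [0, 0, 0], "delta_rot": [0, 0, 0.18]}]}}

```text
clock: 8.85
position: [0.4672, 0.1047, 0.0906]
ee_rot: [0.001, -0.125, 0.992, 0.0]
contact_force: [-3.6, 0.1, 15.1]
width: 0.0632
gripper_force: 88.8
```

```bash
python3 st.py
```

```text
8.85 [0.4672 0.1047 0.0906] [-3.6  0.1 15.1] M [-0.08  0.64 -0.6 ] yaw -14.4 w 0.0632 89 q6 -1.747
```

Request:
{"op": "send_rows", "data": {"increments": [{"gripper": 0.6, "linear": [0, 0, 0], "delta_rot": [0, 0, 0.06]}, {"gripper": 0.6, "linear": [0, 0, 0], "delta_rot": [0, 0, 0.12]}, {"gripper": 0.6, "linear": [0, 0, 0], "delta_rot": [0, 0, 0.18]}]}}

```text
clock: 9.15
position: [0.467, 0.1047, 0.0907]
ee_rot: [0.001, -0.214, 0.977, 0.0]
contact_force: [-4.7, 0.8, 15.4]
width: 0.0633
gripper_force: 88.9
```

```bash
python3 st.py
```

```text
9.15 [0.467  0.1047 0.0907] [-4.7  0.8 15.4] M [-0.13  0.75 -0.52] yaw -24.7 w 0.0633 89 q6 -1.927
```

Request:
{"op": "send_rows", "data": {"increments": [{"gripper": 0.6, "linear": [0, 0, 0], "delta_rot": [0, 0, 0.05]}, {"gripper": 0.6, "linear": [0, 0, 0], "delta_rot": [0, 0, 0.1]}, {"gripper": 0.6, "linear": [0, 0, 0], "delta_rot": [0, 0, 0.15]}]}}

```text
clock: 9.45
position: [0.4669, 0.1051, 0.0907]
ee_rot: [0.001, -0.286, 0.958, 0.0]
contact_force: [-5.5, 1.8, 16.4]
width: 0.0635
gripper_force: 88.9
```

```bash
python3 st.py
```

```text
9.45 [0.4669 0.1051 0.0907] [-5.5  1.8 16.4] M [ 0.12  0.85 -0.46] yaw -33.3 w 0.0635 89 q6 -2.077
```

Request:
{"op": "send_rows", "data": {"increments": [{"gripper": 0.6, "linear": [0, 0, 0], "delta_rot": [0, 0, 0.05]}, {"gripper": 0.6, "linear": [0, 0, 0], "delta_rot": [0, 0, 0.1]}, {"gripper": 0.6, "linear": [0, 0, 0], "delta_rot": [0, 0, 0.15]}]}}

```text
clock: 9.75
position: [0.4669, 0.1055, 0.0907]
ee_rot: [0.001, -0.357, 0.934, 0.001]
contact_force: [-4.7, 2.6, 16.3]
width: 0.0635
gripper_force: 89.0
```

```bash
python3 st.py
```

```text
9.75 [0.4669 0.1055 0.0907] [-4.7  2.6 16.3] M [ 0.33  0.8  -0.32] yaw -41.9 w 0.0635 89 q6 -2.227
```

Request:
{"op": "send_rows", "data": {"increments": [{"gripper": 0.6, "linear": [0, 0, 0], "delta_rot": [0, 0, 0.05]}, {"gripper": 0.6, "linear": [0, 0, 0], "delta_rot": [0, 0, 0.1]}, {"gripper": 0.6, "linear": [0, 0, 0], "delta_rot": [0, 0, 0.13]}]}}

```text
clock: 10.05
position: [0.4672, 0.1054, 0.0907]
ee_rot: [0.001, -0.417, 0.909, 0.0]
contact_force: [-5.4, 1.8, 14.3]
width: 0.0631
gripper_force: 88.9
```

```bash
python3 st.py
```

```text
10.05 [0.4672 0.1054 0.0907] [-5.4  1.8 14.3] M [ 0.25  0.64 -0.18] yaw -49.3 w 0.0631 89 q6 -2.357
```

Request:
{"op": "send_rows", "data": {"increments": [{"gripper": 0.6, "linear": [0, 0, 0.001], "delta_rot": [0, 0, 0]}, {"gripper": 0.6, "linear": [0, 0, 0.002], "delta_rot": [0, 0, 0]}, {"gripper": 0.6, "linear": [0, 0, 0.0027], "delta_rot": [0, 0, 0]}, {"gripper": 0.6, "linear": [0, 0, 0.0027], "delta_rot": [0, 0, 0]}]}}

```text
clock: 10.45
position: [0.4669, 0.1052, 0.0909]
ee_rot: [0.0, -0.417, 0.909, 0.0]
contact_force: [0.2, 3.8, -2.6]
width: 0.0632
gripper_force: 88.1
```

```bash
python3 st.py
```

```text
10.45 [0.4669 0.1052 0.0909] [ 0.2  3.8 -2.6] M [ 0.73 -0.05  0.05] yaw -49.3 w 0.0632 88 q6 -2.356
```

Request:
{"op": "send_rows", "data": {"increments": [{"gripper": 0.6, "linear": [0, 0, 0.0004], "delta_rot": [0, 0, 0]}, {"gripper": 0.6, "linear": [0, 0, 0.0008], "delta_rot": [0, 0, 0]}, {"gripper": 0.6, "linear": [0, 0, 0.0008], "delta_rot": [0, 0, 0]}]}}

```text
clock: 10.75
position: [0.4667, 0.105, 0.0918]
ee_rot: [-0.0, -0.417, 0.909, 0.0]
contact_force: [0.6, 4.1, -2.9]
width: 0.0633
gripper_force: 88.2
```

```bash
python3 st.py
```

```text
10.75 [0.4667 0.105  0.0918] [ 0.6  4.1 -2.9] M [ 0.79 -0.06  0.08] yaw -49.3 w 0.0633 88 q6 -2.356
```

It rose 0.9 mm at −2.9 N, which is about the beaker's weight, so it's loose. Lifting.

Request:
{"op": "send_rows", "data": {"increments": [{"gripper": 0.6, "linear": [0, 0.0005, 0.002], "delta_rot": [0, 0, 0]}, {"gripper": 0.6, "linear": [0, 0.0005, 0.004], "delta_rot": [0, 0, 0]}, {"gripper": 0.6, "linear": [0, 0.0005, 0.006], "delta_rot": [0, 0, 0]}]}}

```text
clock: 11.05
position: [0.4665, 0.105, 0.0981]
ee_rot: [-0.0, -0.417, 0.909, 0.0]
contact_force: [-0.1, 3.6, -3.2]
width: 0.0631
gripper_force: 88.2
```

Request:
{"op": "send_rows", "data": {"increments": [{"gripper": 0.6, "linear": [0, 0.0005, 0.008], "delta_rot": [0, 0, 0]}, {"gripper": 0.6, "linear": [0, 0.0005, 0.018], "delta_rot": [0, 0, 0]}, {"gripper": 0.6, "linear": [0, 0.0005, 0.03], "delta_rot": [0, 0, 0]}, {"gripper": 0.6, "linear": [0, 0.0005, 0.045], "delta_rot": [0, 0, 0]}, {"gripper": 0.6, "linear": [0, 0.0005, 0.065], "delta_rot": [0, 0, 0]}, {"gripper": 0.6, "linear": [0, 0.0005, 0.08], "delta_rot": [0, 0, 0]}, {"gripper": 0.6, "linear": [0, 0.0005, 0.08], "delta_rot": [0, 0, 0]}]}}

```text
clock: 11.75
position: [0.4689, 0.1051, 0.1811]
ee_rot: [0.003, -0.417, 0.909, -0.002]
contact_force: [0.4, 0.4, -2.4]
width: 0.0633
gripper_force: 88.5
```

```bash
python3 st.py
python3 - <<'E'
from h import *
snap('scene','s5.png');snap('top','t5.png')
x=np.array([np.cos(np.radians(-4.5)),np.sin(np.radians(-4.5))])
c=np.array([.625,-.147]); print('tray floor est',c-x*(.0825-.0485+.095),'front',c-x*(.0875+.095))
# grey pad blob in scene
im=cv2.imread('pics/s5.png');hsv=cv2.cvtColor(im,cv2.COLOR_BGR2HSV)
print(im[300:304,473:477].mean((0,1)))
r=im[190:340,300:500].astype(int);m=((abs(r-150).max(2)<45)&((r.max(2)-r.min(2))<14)).astype('uint8')
n,l,st,ce=cv2.connectedComponentsWithStats(m)
for i in range(1,n):
  if st[i,4]>100: u=ce[i]+[300,190];print(st[i],u,at_z('s5.png',*u,.022).round(4))
E
```

```text
11.75 [0.4689 0.1051 0.1811] [ 0.4  0.4 -2.4] M [-0.06  0.    0.03] yaw -49.3 w 0.0633 88 q6 -2.354
tray floor est [ 0.49639766 -0.13687878] front [ 0.44306259 -0.13268122]
[ 91.75   109.75   123.5625]
```

Run:
```python
from h import *
print('w3 pad',at_z('w3.png',67*1.6,162*1.6,.022))
for f,(x0,y0,x1,y1) in {'w3.png':(60,215,165,315),'t5.png':(330,190,460,310)}.items():
  im=cv2.imread('pics/'+f);r=im[y0:y1,x0:x1].astype(int)
  m=((r.min(2)>125)&((r.max(2)-r.min(2))<22)).astype('uint8')
  n,l,st,ce=cv2.connectedComponentsWithStats(m)
  for i in range(1,n):
    if st[i,4]>120: u=ce[i]+[x0,y0];print(f,st[i],u.round(1),im[int(u[1]),int(u[0])],at_z(f,*u,.022).round(4))
print('pred t5 pad',proj('t5.png',[[.4964,-.1369,.022]]),'pred w3',proj('w3.png',[[.4964,-.1369,.022]]))
```

```text
w3 pad [ 0.51216911 -0.13840676  0.022     ]
t5.png [ 30   0  72  42 870] [400.1 216.3] [149 177 183] [ 0.5947 -0.1686  0.022 ]
pred t5 pad [[386.73567152 259.24582024]] pred w3 [[104.89682323 245.94929314]]
```

Run:
```python
from h import *
t=cv2.cvtColor(cv2.imread('pics/t5.png'),6);w=cv2.cvtColor(cv2.imread('pics/w3.png'),6);s=cv2.cvtColor(cv2.imread('pics/s3.png'),6)
for y in range(226,296,3):print(y,t[y,352:430:3])
print('w');
for y in range(190,320,5):print(y,w[y,40:180:5])
```

```text
226 [ 53  57  90 189 193 196 189 186 190 196 194 193 194 194 193 193 192 194
 193 193 193 193 194 193 194 193]
229 [ 49  53  70  28  16  14  70  71  62  61  99 130 149 170 183 192 195 195
 194 193 195 194 194 194 194 194]
232 [ 53  63  81  16  15  47  21  18  14  11   9  16  16  17  14  14  15  17
  30  49  49  74 107 130 150 170]
235 [54 65 75 24 44 42 40 39 39 36 27 19 12  8  6 12 16 21 21 16 16 11 64 65
 68 89]
238 [100 102  56  35  42  42  42  41  42  37  74 125 126  83  36  41  41  41
  40  41  39  14  68  69  91  92]
241 [ 96  99  57  42  41  42  43  42  85 137 135 136 135 136 138 110  41  41
  41  40  42  28  70  98  96  98]
244 [ 89  93  50  39  42  43  42  88 139 136 138 136 137 136 137 137 116  41
  41  42  33  29 101  94  92  94]
247 [102 101  55  45  42  42  43 140 137 137 138 137 137 136 136 137 137  51
  41  43  43  31  98  94  95  91]
250 [101  99  51  40  43  43 108 138 138 138 139 138 138 139 137 138 138 134
  42  41  42  24  72  69  83  82]
253 [ 89  81  45  35  43  44 139 138 139 139 140 138 139 139 138 139 139 142
  41  45  45  29  84  84  86  87]
256 [ 85  77  40
[... 3825 characters left out ...]
 99  35   4  18  25  17  20  17  26  26  22  23  23  20  25  32
  28  20  29  31  27  29  18  69 103  96]
295 [110  98  92  72  23  34  27  33  26  20  18  24  27  18  14  28  24  17
  17  22  19  13  18  11  50 104  96  93]
300 [ 91  95  93  96  92  95  20  11  18  22  20  11  17  21  18  18  19  23
  22  27  25  24  27  27 109  92  93 100]
305 [ 94  98  95  95  94  96  15  15  15  17  21  22  15  18  24  25  15  19
  27  25  23  26  23 108  97  96  92  91]
310 [ 94  94  96  95  92  94  84   9  20  21  19  26  24   9  20  23  26  18
  24  25  16  22 113  99  96  96  96  93]
315 [ 94  93  97  95  95  94  96  21  14  15  19  15  23  24  10  20  16  23
  24  23  22 116 100  93  96  94  96  97]
```

Run:
```python
from h import *
print('t5',at_z('t5.png',386.8,254.6,.022),'w3',at_z('w3.png',108,255,.022))
print('panel top front edge t5',at_z('t5.png',364,275,.110),at_z('t5.png',421,281,.110))
print('diam',np.linalg.norm(at_z('t5.png',369.5,254.6,.022)-at_z('t5.png',404,254.6,.022)))
s=get_state();print(s['qpos'],s['position'])
```

```text
t5 [ 0.50687083 -0.13715665  0.022     ] w3 [ 0.50726478 -0.13611055  0.022     ]
panel top front edge t5 [ 0.45122568 -0.07889365  0.11      ] [ 0.43946953 -0.19686535  0.11      ]
diam 0.07741962271014323
[ 7.67911943e-02  1.46673366e-01  1.74152867e+00 -7.84965255e-04
  1.25236434e+00 -2.35393424e+00] [0.46694902 0.10523995 0.1785296 ]
```

Run:
```python
from h import *
p=np.array([.4641,.1036,.1035])
for d in(.073,.101):
  P=[p+[x,y,d] for x,y in((-.038,-.0425),(-.038,.0425),(.038,.0425),(.038,-.0425))]
  print(d,'w4crop',((proj('w4.png',P)-[100,150])*.909).round().tolist(),'s4crop',((proj('s4.png',P)-[210,180])*3.333+[400,0]).round().tolist())
w=cv2.cvtColor(cv2.imread('pics/w4.png'),6)
print(w[400:470:4,290:370:10])
```

```text
0.073 w4crop [[60.0, 118.0], [325.0, 98.0], [316.0, 277.0], [103.0, 289.0]] s4crop [[621.0, 224.0], [491.0, 171.0], [564.0, 86.0], [690.0, 134.0]]
0.101 w4crop [[15.0, 164.0], [363.0, 140.0], [340.0, 347.0], [82.0, 360.0]] s4crop [[617.0, 190.0], [484.0, 137.0], [559.0, 52.0], [687.0, 100.0]]
[[117 112 111 110 106 111  50  54]
 [113 110 109 111 114  68  54  57]
 [107 109 111 112 114  43  56  62]
 [124 122 125 128 114  52  55  65]
 [129 116 120 120 113  59  58  71]
 [121 124 126 131  79  55  65  76]
 [121 116 117 119  49  57  72  80]
 [109 126 128 134  51  56  76  82]
 [ 30  25 110 119  59  43  30  32]
 [ 34  29  27  22  29  22  30  31]
 [ 31  27  26  24  28  20  24  23]
 [ 25  27  29  25  26  22  28  26]
 [ 28  31  25  25  23  24  26  25]
 [ 26  25  23  32  27  22  26  25]
 [ 31  30  26  23  25  27  19  27]
 [ 26  26  30  20  26  23  25  25]
 [ 23  29  22  27  23  27  23  31]
 [ 27  26  19  21  21  22  18  19]]
```

Request:
{"op": "send_rows", "data": {"increments": [{"gripper": 0.6, "linear": [0.002, -0.03, 0.01], "delta_rot": [0, 0, -0.1]}, {"gripper": 0.6, "linear": [0.008, -0.07, 0.02], "delta_rot": [0, 0, -0.22]}, {"gripper": 0.6, "linear": [0.014, -0.11, 0.02], "delta_rot": [0, 0, -0.34]}, {"gripper": 0.6, "linear": [0.02, -0.15, 0.02], "delta_rot": [0, 0, -0.46]}, {"gripper": 0.6, "linear": [0.026, -0.19, 0.02], "delta_rot": [0, 0, -0.58]}, {"gripper": 0.6, "linear": [0.032, -0.22, 0.02], "delta_rot": [0, 0, -0.7]}, {"gripper": 0.6, "linear": [0.034, -0.236, 0.02], "delta_rot": [0, 0, -0.82]}, {"gripper": 0.6, "linear": [0.036, -0.242, 0.02], "delta_rot": [0, 0, -0.94]}]}}

```text
clock: 12.65
position: [0.5021, -0.1385, 0.1966]
ee_rot: [-0.001, 0.044, 0.999, -0.0]
contact_force: [-0.2, 0.6, -2.3]
width: 0.0634
gripper_force: 88.6
```

```bash
python3 st.py
```

```text
12.65 [ 0.5021 -0.1385  0.1966] [-0.2  0.6 -2.3] M [0.03 0.02 0.01] yaw 5.0 w 0.0634 89 q6 -1.885
```

Request:
{"op": "send_rows", "data": {"increments": [{"gripper": 0.6, "linear": [0.002, 0.002, -0.02], "delta_rot": [0, 0, 0]}, {"gripper": 0.6, "linear": [0.002, 0.002, -0.06], "delta_rot": [0, 0, 0]}, {"gripper": 0.6, "linear": [0.002, 0.002, -0.1], "delta_rot": [0, 0, 0]}, {"gripper": 0.6, "linear": [0.002, 0.002, -0.13], "delta_rot": [0, 0, 0]}, {"gripper": 0.6, "linear": [0.002, 0.002, -0.15], "delta_rot": [0, 0, 0]}, {"gripper": 0.6, "linear": [0.002, 0.002, -0.157], "delta_rot": [0, 0, 0]}, {"gripper": 0.6, "linear": [0.002, 0.002, -0.157], "delta_rot": [0, 0, 0]}]}}

```text
clock: 13.35
position: [0.5036, -0.134, 0.0397]
ee_rot: [-0.002, 0.04, 0.999, 0.001]
contact_force: [0.7, 0.6, -2.0]
width: 0.0633
gripper_force: 88.6
```

```bash
python3 st.py;python3 - <<'E'
from h import *
snap('top','t6.png');snap('scene','s6.png');snap('wrist','w6.png')
E
```

```text
13.35 [ 0.5036 -0.134   0.0397] [ 0.7  0.6 -2. ] M [ 0.05  0.04 -0.  ] yaw 4.6 w 0.0633 89 q6 -1.884
```

Request:
{"op": "send_rows", "data": {"increments": [{"gripper": 0.6, "linear": [0, -0.001, -0.004], "delta_rot": [0, 0, 0]}, {"gripper": 0.6, "linear": [0, -0.001, -0.007], "delta_rot": [0, 0, 0]}, {"gripper": 0.6, "linear": [0, -0.001, -0.0085], "delta_rot": [0, 0, 0]}, {"gripper": 0.6, "linear": [0, -0.001, -0.0085], "delta_rot": [0, 0, 0]}]}}

```text
clock: 13.9
position: [0.5046, -0.1352, 0.0324]
ee_rot: [-0.0, 0.04, 0.999, 0.0]
contact_force: [0.2, 0.7, -2.4]
width: 0.0633
gripper_force: 88.6
```

Request:
{"op": "send_rows", "data": {"increments": [{"gripper": 0.6, "linear": [0, 0, -0.001], "delta_rot": [0, 0, 0]}, {"gripper": 0.6, "linear": [0, 0, -0.002], "delta_rot": [0, 0, 0]}, {"gripper": 0.6, "linear": [0, 0, -0.002], "delta_rot": [0, 0, 0]}]}}

```text
clock: 14.2
position: [0.505, -0.1354, 0.0308]
ee_rot: [0.0, 0.04, 0.999, -0.0]
contact_force: [0.5, 0.0, 0.6]
width: 0.0635
gripper_force: 88.9
```

Request:
{"op": "send_rows", "data": {"increments": [{"gripper": 0.2, "linear": [0, 0, 0], "delta_rot": [0, 0, 0]}, {"gripper": -0.5, "linear": [0, 0, 0], "delta_rot": [0, 0, 0]}, {"gripper": -1, "linear": [0, 0, 0], "delta_rot": [0, 0, 0]}, {"gripper": -1, "linear": [0, 0, 0], "delta_rot": [0, 0, 0]}, {"gripper": -1, "linear": [0, 0, 0.02], "delta_rot": [0, 0, 0]}, {"gripper": -1, "linear": [0, 0, 0.05], "delta_rot": [0, 0, 0]}, {"gripper": -1, "linear": [0, 0, 0.1], "delta_rot": [0, 0, 0]}, {"gripper": -1, "linear": [0, 0, 0.15], "delta_rot": [0, 0, 0]}], "newtons": 30}}

```text
clock: 15.0
position: [0.5043, -0.1351, 0.1817]
ee_rot: [-0.001, 0.04, 0.999, 0.0]
contact_force: [0.9, 0.1, 0.6]
width: 0.0854
gripper_force: 0.0
```

Request:
{"op": "send_rows", "data": {"increments": [{"gripper": 1, "linear": [-0.03, 0, 0], "delta_rot": [0, 0, 0]}, {"gripper": 1, "linear": [-0.07, 0, 0], "delta_rot": [0, 0, 0]}, {"gripper": 1, "linear": [-0.1, 0, 0], "delta_rot": [0, 0, 0]}, {"gripper": 1, "linear": [-0.1, 0, 0], "delta_rot": [0, 0, 0]}]}}

```text
clock: 15.4
position: [0.4008, -0.1343, 0.1806]
ee_rot: [-0.001, 0.04, 0.999, 0.0]
contact_force: [0.2, -0.3, -0.2]
width: 0.0281
gripper_force: 0.0
```

```bash
python3 st.py;python3 - <<'E'
from h import *
snap('top','t7.png');snap('scene','s7.png');snap('wrist','w7.png')
t=cv2.imread('pics/t7.png')[200:340,330:470];s=cv2.imread('pics/s7.png')[180:390,270:480];s0=cv2.imread('pics/t7.png')[130:360,170:330]
w=cv2.imread('pics/w7.png')
cv2.imwrite('pics/c7.png',np.vstack([np.hstack([cv2.resize(t,(300,300)),cv2.resize(s,(300,300)),]),np.hstack([cv2.resize(w,(390,290)),cv2.resize(s0,(210,290))])]))
E
```

```text
15.4 [ 0.4008 -0.1343  0.1806] [ 0.2 -0.3 -0.2] M [-0.03 -0.05  0.01] yaw 4.6 w 0.0281 0 q6 -1.977
```

View pics/c7.png

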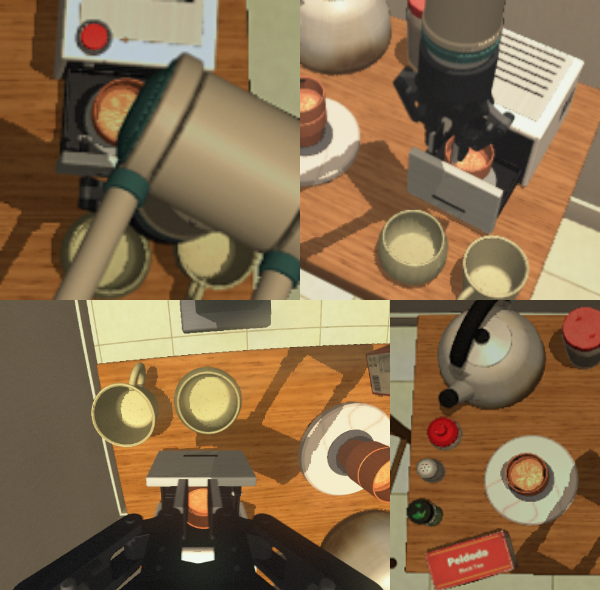

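The beaker stands upright in the tray, the stand and neighbours haven't moved, and the gripper is clear of the panel. Next I'll lower the closed fingers in front of the panel and push.

Request:
{"op": "send_rows", "data": {"increments": [{"gripper": 1, "linear": [0, 0, -0.03], "delta_rot": [0, 0, 0]}, {"gripper": 1, "linear": [0, 0, -0.07], "delta_rot": [0, 0, 0]}, {"gripper": 1, "linear": [0, 0, -0.11], "delta_rot": [0, 0, 0]}, {"gripper": 1, "linear": [0, 0, -0.132], "delta_rot": [0, 0, 0]}, {"gripper": 1, "linear": [0, 0, -0.132], "delta_rot": [0, 0, 0]}]}}

```text
clock: 16.05
position: [0.4035, -0.1342, 0.0457]
ee_rot: [-0.003, 0.04, 0.999, 0.002]
contact_force: [-0.6, -0.6, 0.5]
width: 0.0
gripper_force: 0.0
```

Request:
{"op": "send_rows", "data": {"increments": [{"gripper": 1, "linear": [0.01, -0.001, 0], "delta_rot": [0, 0, 0]}, {"gripper": 1, "linear": [0.02, -0.002, 0], "delta_rot": [0, 0, 0]}, {"gripper": 1, "linear": [0.028, -0.002, 0], "delta_rot": [0, 0, 0]}, {"gripper": 1, "linear": [0.036, -0.003, 0], "delta_rot": [0, 0, 0]}, {"gripper": 1, "linear": [0.044, -0.003, 0], "delta_rot": [0, 0, 0]}]}}

```text
clock: 16.55
position: [0.4476, -0.1386, 0.0492]
ee_rot: [-0.002, 0.039, 0.999, -0.0]
contact_force: [-5.9, -3.9, 2.6]
width: 0.0003
gripper_force: 3.1
```

Request:
{"op": "send_rows", "data": {"increments": [{"gripper": 1, "linear": [0.01, -0.001, 0], "delta_rot": [0, 0, 0]}, {"gripper": 1, "linear": [0.02, -0.0015, 0], "delta_rot": [0, 0, 0]}, {"gripper": 1, "linear": [0.03, -0.002, 0], "delta_rot": [0, 0, 0]}, {"gripper": 1, "linear": [0.04, -0.003, 0], "delta_rot": [0, 0, 0]}, {"gripper": 1, "linear": [0.05, -0.004, 0], "delta_rot": [0, 0, 0]}, {"gripper": 1, "linear": [0.06, -0.0045, 0], "delta_rot": [0, 0, 0]}, {"gripper": 1, "linear": [0.067, -0.005, 0], "delta_rot": [0, 0, 0]}]}}

```text
clock: 17.25
position: [0.5141, -0.1435, 0.0491]
ee_rot: [-0.002, 0.039, 0.999, -0.0]
contact_force: [-8.2, -0.7, 4.2]
width: 0.0001
gripper_force: 4.2
```

Request:
{"op": "send_rows", "data": {"increments": [{"gripper": 1, "linear": [0.004, 0, 0], "delta_rot": [0, 0, 0]}, {"gripper": 1, "linear": [0.008, -0.0005, 0], "delta_rot": [0, 0, 0]}, {"gripper": 1, "linear": [0.011, -0.001, 0], "delta_rot": [0, 0, 0]}, {"gripper": 1, "linear": [0.011, -0.001, 0], "delta_rot": [0, 0, 0]}]}}

```text
clock: 17.65
position: [0.5246, -0.1443, 0.049]
ee_rot: [-0.003, 0.039, 0.999, -0.0]
contact_force: [-6.1, -0.8, 2.0]
width: 0.0
gripper_force: 3.1
```

Request:
{"op": "send_rows", "data": {"increments": [{"gripper": 1, "linear": [0.0015, 0, 0], "delta_rot": [0, 0, 0]}, {"gripper": 1, "linear": [0.003, 0, 0], "delta_rot": [0, 0, 0]}, {"gripper": 1, "linear": [0.003, 0, 0], "delta_rot": [0, 0, 0]}]}}

```text
clock: 17.95
position: [0.5281, -0.1446, 0.049]
ee_rot: [-0.002, 0.039, 0.999, -0.0]
contact_force: [-6.0, -2.2, 1.7]
width: 0.0002
gripper_force: 2.8
```

Request:
{"op": "send_rows", "data": {"increments": [{"gripper": 1, "linear": [0.0015, 0, 0], "delta_rot": [0, 0, 0]}, {"gripper": 1, "linear": [0.003, 0, 0], "delta_rot": [0, 0, 0]}, {"gripper": 1, "linear": [0.003, 0, 0], "delta_rot": [0, 0, 0]}]}}

```text
clock: 18.25
position: [0.5298, -0.1445, 0.0488]
ee_rot: [-0.003, 0.039, 0.999, -0.0]
contact_force: [-8.2, -3.1, 2.4]
width: -0.0004
gripper_force: 2.8
```

Request:
{"op": "send_rows", "data": {"increments": [{"gripper": 1, "linear": [0.001, 0, 0], "delta_rot": [0, 0, 0]}, {"gripper": 1, "linear": [0.0025, 0, 0], "delta_rot": [0, 0, 0]}, {"gripper": 1, "linear": [0.0025, 0, 0], "delta_rot": [0, 0, 0]}]}}

```text
clock: 18.55
position: [0.5295, -0.1439, 0.0485]
ee_rot: [-0.006, 0.039, 0.999, 0.0]
contact_force: [-12.9, -1.4, 4.6]
width: -0.0006
gripper_force: 2.7
```

Request:
{"op": "send_rows", "data": {"increments": [{"gripper": 1, "linear": [0.0015, 0, 0], "delta_rot": [0, 0, 0]}, {"gripper": 1, "linear": [0.003, 0, 0], "delta_rot": [0, 0, 0]}, {"gripper": 1, "linear": [0.003, 0, 0], "delta_rot": [0, 0, 0]}]}}

```text
clock: 18.85
position: [0.5291, -0.1431, 0.0479]
ee_rot: [-0.009, 0.039, 0.999, 0.001]
contact_force: [-17.9, -1.5, 6.5]
width: 0.0003
gripper_force: 2.6
```

Request:
{"op": "send_rows", "data": {"increments": [{"gripper": 1, "linear": [-0.01, 0, 0], "delta_rot": [0, 0, 0]}, {"gripper": 1, "linear": [-0.03, 0, 0], "delta_rot": [0, 0, 0]}, {"gripper": 1, "linear": [-0.06, 0, 0], "delta_rot": [0, 0, 0]}, {"gripper": 1, "linear": [-0.1, 0, 0.02], "delta_rot": [0, 0, 0]}, {"gripper": 1, "linear": [-0.12, 0, 0.06], "delta_rot": [0, 0, 0]}, {"gripper": 1, "linear": [-0.12, 0, 0.1], "delta_rot": [0, 0, 0]}, {"gripper": 1, "linear": [-0.12, 0.04, 0.14], "delta_rot": [0, 0, 0]}, {"gripper": 1, "linear": [-0.12, 0.08, 0.15], "delta_rot": [0, 0, 0]}]}}

```text
clock: 19.65
position: [0.4221, -0.0655, 0.2035]
ee_rot: [0.005, 0.042, 0.999, -0.001]
contact_force: [1.3, 1.0, 0.5]
width: -0.0002
gripper_force: 0.0
```

Request:
{"op": "send_rows", "data": {"increments": [{"gripper": 1, "linear": [0, 0.05, 0.02], "delta_rot": [0, 0, 0]}, {"gripper": 1, "linear": [0, 0.1, 0.04], "delta_rot": [0, 0, 0]}, {"gripper": 1, "linear": [0, 0.15, 0.05], "delta_rot": [0, 0, 0]}, {"gripper": 1, "linear": [0, 0.2, 0.05], "delta_rot": [0, 0, 0]}, {"gripper": 1, "linear": [0, 0.2, 0.05], "delta_rot": [0, 0, 0]}]}}

```text
clock: 20.15
position: [0.419, 0.1412, 0.2504]
ee_rot: [0.002, 0.037, 0.999, 0.002]
contact_force: [-0.3, -1.0, 0.2]
width: 0.0001
gripper_force: 0.0
```

```bash
python3 st.py;python3 - <<'E'
from h import *
snap('top','t8.png');snap('scene','s8.png')
for n,box in {'top':(('t0.png','t8.png'),(345,140,450,290)),'scene':(('s0.png','s8.png'),(340,195,480,320))}.items():
  a,b=[cv2.imread('pics/'+f) for f in n and box[0]]; x0,y0,x1,y1=box[1]
  d=cv2.absdiff(a,b)[y0:y1,x0:x1].max(2); m=d>40
  print(n,d.mean().round(2),m.sum(),[v for v in (np.argwhere(m).min(0)+[y0,x0],np.argwhere(m).max(0)+[y0,x0])] if m.any() else '')
a,b=cv2.cvtColor(cv2.imread('pics/t0.png'),6),cv2.cvtColor(cv2.imread('pics/t8.png'),6)
for y in range(224,250,2):print(y,a[y,370:430:8],b[y,370:430:8])
E
```

```text
20.15 [0.419  0.1412 0.2504] [-0.3 -1.   0.2] M [-0.04 -0.06  0.  ] yaw 4.2 w 0.0001 0 q6 -1.334
top 1.47 1 [array([243, 400]), array([243, 400])]
scene 5.83 0 
224 [ 68 136 191 192 191 191 192 191] [ 68 134 192 193 192 192 193 191]
226 [187 194 191 191 192 191 191 191] [187 196 191 191 191 192 191 191]
228 [ 97 114 190 193 192 192 192 191] [ 96 114 190 192 192 192 191 191]
230 [191 181 172 100 160 191 192 191] [192 181 172 100 159 192 193 191]
232 [ 90 155 195 191 175 170 102 162] [ 90 156 197 192 175 170 103 163]
234 [ 56  52  50  88 156 195 190  68] [ 55  53  52  89 157 196 190  67]
236 [56 56 55 54 51 56 92 91] [56 56 55 56 52 57 93 92]
238 [56 54 59 55 55 56 56 93] [56 55 57 56 54 57 54 93]
240 [82 43 36 29 56 55 54 99] [72 46 36 23 54 56 54 99]
242 [ 94 102  51  51  54  54  73  88] [ 96 102  49  51  54  53  73  89]
244 [86 91 95 99 87 96 98 92] [ 87  93  97 100  88  97  98  90]
246 [ 93  88 104 103 104  89  98  89] [ 93  87 105 102 104  89 100  89]
248 [ 92 101  99  98  90  80  89  89] [ 93 100 101  98  89  80  88  89]
```

The warmer looks the same as in its first, latched picture over a second after I let go, so the tray is shut. The robot is clear of everything.

```bash
python3 -c "
from rig import sign_off;print(sign_off())"
```

```text
the job is handed in; nothing more can be done
None
```

The job is done and handed in: I turned the top beaker loose, stood it upright in the warmer's tray, let go and pushed the tray shut. It stayed shut after I backed off (I took that as latched, with no click to hear), and nothing else looked moved in the pictures.

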